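Refit the spacer and control knob of a cafe heater

ROBOT

A 6-joint arm with a two-finger parallel gripper is mounted at the origin on the work surface. World frame = base frame: x ahead of the robot, y to its left, z up, the work surface at z = 0. Lengths are in m, angles in rad, forces in N, time in s.
With the tool pointing down it reaches from about 0.35 to 0.95 m from the base axis. Payload 17.4 kg.
Tool frame: the origin (TCP) lies on the centre line of the jaws, within the pads' length; the fingertips stand 25 mm ahead of it and the grasp point (between the pads) lies 6 mm ahead of it; z points along the fingers, y is the direction in which the jaws open and shut (so a half turn about z gives the same grasp; the last joint's range is limited). The gripper opens to 93 mm and grips with 3 to 60 N. Pads are 15 mm wide; open, the fingers measure 128 mm over their backs; the gripper's body (75 mm by 188 mm) begins 65 mm behind the grasp point.
Start: joints at [1.079, 0.116, 1.442, -0, 1.584, -0.038], TCP at [0.296, 0.607, 0.244] pointing down, gripper open.
Joint ranges: [-2.83, 2.83], [-0.83, 2.19], [0.07, 2.5], [-1.14, 4.28], [0.01, 3], [-2.97, 2.97]. Speed limits (rad/s): [1.89, 1.89, 2.22, 3.14, 3.14, 3.14].

INTERFACE

Orientations are given as a unit quaternion [w, x, y, z].
In Python, from bench import r, vision gives the robot as it stands.
- The arm moves only by the shell command python3 -m inch 'ROWS' [OPENING] [FORCE]. ROWS is JSON, a list of rows, each an object with "offset": the shift along the tool's x, y, z in m, a list of three; "roll": the turn about the tool's z in degrees. In form: [{"offset": [tx, ty, tz], "roll": roll}, ...]. A call has 1 to 12 rows; each row shifts and turns the commanded pose from where the row before left it, along the tool's axes as they then stand; what a row does not reach is not made up. A row lasts 1/8 s, in which the tool goes at most 62.5 mm and 10.7 degrees, less where a joint would pass 70% of its speed; a pose out of reach is approached as far as the arm can. A call with a gripper value outside its range is refused whole. OPENING is the opening, from 0 (shut) to 1 (fully open), set as the call begins (- or left out, the last holds). The fingers move at their own pace and stop on an object; FORCE is the grip in N (left out, the last holds). Time passes only in rows, so rows that do not move let the fingers close. It gives the time, the measured TCP pose, the force and the opening at its end, in the units of the state.
- r.observe(): the state, without advancing time (a new reading comes with each control period).
- vision.grab_frame(name): name is "scene" or "side" or "wrist"; returns a dict with "color" (480x640x3 uint8, blue, green, red), "K" (3x3 intrinsics, pixels), "origin" and "attitude" of the camera in the world; the wrist camera has in their place "T_tool_cam" (4x4, takes a point from camera to tool coordinates, whose origin is the TCP and whose axes are the flange's). Camera axes: x right, y up, looking along -z (the intrinsics and any distortion apply to the point x, -y, -z); pixel columns grow to the right and rows downward; lengths in m; the calibration is good to about 2 mm. The wrist camera is an equidistant fisheye: a pixel r from the principal point sees the ray r / f radians off the axis. A picture is of the moment at which its call begins: read the wrist's pose just before it. There is no depth.
- r.finish_job(): hands the job in, once; it reports no verdict.
The state is a dict: "time_s": time; "joint_pos": joint angles; "joint_vel": joint speeds; "effort": joint torques, N m; "eef_pos": TCP position; "orientation": TCP orientation; "force": force on the tool from outside, world axes, zero at the start; "ft_torque": the same for the moment, N m; "width": finger opening in m.
Only numpy, scipy, OpenCV 4.12 (cv2) and the standard library are available. Lean on these libraries where they do the work, as an engineer would, in place of code of your own. Each camera call takes 0.05 s, during which the arm holds its last target.

TASK

The heater's control knob has been taken off: slide the metal spacer sleeve over the heater's D-shaped shaft until it sits down on the collar, and let it go. Then turn the pointer knob so that the flat in its bore matches the flat of the shaft, push it on until it rests on the spacer, and press it with its shaft well down against the spring (more than half of its travel); finish while still holding the knob pressed down. Leave the other things on the bar where they are.

Things in the scene. Friction and masses are not known exactly. Their poses are not given: they have to be found in the camera images.
- heater: Fixed steel heater housing, 200 x 280 x 55 mm high, on the bar; origin under its centre. A black round hot plate at its left (+y), the control dial near its right front corner.
- dial: Fixed flat aluminium disc on the heater, 76 mm across, 4 mm thick, top 59 mm above the bar; the spindle comes up through its centre. Origin: centre of its underside. x points to its raised black index bar (14 mm long, 23 to 37 mm from the axis, top 61 mm above the bar), on the side to which the shaft's flat faces. It cannot turn.
- collar (a point): Seat for the spacer: centre of the top face of the round steel collar (26 mm across) on the spindle, 69 mm above the bar with the spindle up (joint 0), 10 mm above the dial. The D-shaft rises 35 mm from here. z is up; x points to the side on which the shaft has its flat. Collar and shaft cannot turn; their yaw differs every time.
- shaft_tip (a point): Top centre of the steel D-shaft on the spindle: a 16 mm diameter round shaft with one deep flat, 2 mm from its axis; top edge chamfered 2 mm. Axes as for the collar. 35 mm above the collar's top face.
- spindle (a joint): How far the spindle (collar and shaft together) is pressed straight down: 0 is up, 0.006 m is the lower stop. A spring holds it up: about 3 N starts it moving, 9 N takes it to the stop.
- spacer_centre (a point): Centre (10 mm above its underside) of the spacer sleeve: a plain aluminium tube, 28 mm outside, 20 mm bore, 20 mm tall, about 40 g, standing upright on the bar. Either end may go down.
- knob_grip (a point): On the axis of the black pointer knob, 34 mm above its underside: the place to grip it. Round base 42 mm across, 20 mm tall; on top a bar grip 16 mm thick (y) and 25 mm tall (20 to 45 mm above the underside), full thickness from x = -20 to +17 mm, then a nose to +25 mm, with a white line on top. x points along the bar to the nose. Coated metal, about 140 g, upright on the bar.
- knob_base (a point): Centre of the knob's underside, axes as knob_grip: mouth of a blind D-shaped bore, 17.6 mm in diameter, 18 mm deep, its flat on the nose (+x) side 2.6 mm from the axis, so the nose must point the way the shaft's flat faces, within some 15 degrees. On the shaft the underside comes to rest on top of the spacer, 20 mm above the collar.
- cup: Bystander: white ceramic cup, 64 mm across, 56 mm tall; origin under its centre.
- tamper: Bystander: steel coffee tamper, 52 mm across, 70 mm tall; origin under its centre.
- spoon: Bystander: spoon lying on the bar, 130 mm long.
- syrup: Bystander: amber glass bottle, 60 mm across, 170 mm tall; origin under its centre.
- beaker: Bystander: steel jug without handle, 76 mm across, 85 mm tall, standing on the heater's black hot plate; origin under its centre.
- sugar: Bystander: white sugar jar, 70 mm across, 85 mm tall; origin under its centre.
There are look-alikes about, which are no part of the job. Leave any purple look-alike of the part that bears knob_grip alone.

How it is judged:
By the outcome, as a careful person would: the job done as asked, in the order asked, and still so for the second after the job is handed in, while the arm keeps its last pose, push and grip.
It also fails if it takes over 59 s, if anything falls off the work surface, if the arm or the gripper's body presses on something with over 40 N, if the wrist force passes 120 N, or if a joint passes its speed limit or range.

## Working session

There is one attempt and no reset: what is moved stays moved. The work goes in short steps, Python scripts to look and compute and a shell command to move; the robot and the scene stay as the last step left them, time stands still between calls to the robot, and variables do not carry over. Pictures are saved under pics/ and viewed, and the job is handed in when it is done.

```bash
ls; mkdir -p pics; python3 - <<'E'
from bench import r, vision
import cv2, numpy as np
print(r.observe())
for n in ["scene","side","wrist"]:
    f=vision.grab_frame(n); cv2.imwrite(f"pics/{n}0.png",f["color"])
    print(n,{k:v for k,v in f.items() if k!="color"})
E
```

```text
pics
{'time_s': 0.0, 'joint_pos': array([ 1.07917730e+00,  1.16496900e-01,  1.44227060e+00,  8.37024666e-06,
        1.58398777e+00, -3.77857516e-02]), 'joint_vel': array([-0.00011629, -0.00019427, -0.00126404, -0.0007126 ,  0.00071653,
       -0.00021987]), 'effort': array([-1.41714387e-03, -7.21250439e+01, -6.22606802e+01,  7.79704680e-02,
        2.39433500e-02, -9.93103481e-05]), 'eef_pos': array([0.29584474, 0.60652005, 0.24289449]), 'orientation': array([-1.56121979e-04,  2.24974190e-01,  9.74364550e-01, -5.59966300e-04]), 'force': array([-0.50021506,  0.40873991,  0.23119349]), 'ft_torque': array([ 0.01807246, -0.04527656, -0.03675682]), 'width': 0.09326545521301112}
scene {'K': array([[466.5991309 ,   0.        , 322.02519752],
       [  0.        , 466.5991309 , 234.6288982 ],
       [  0.        ,   0.        ,   1.        ]]), 'origin': array([1.4913657 , 0.38406833, 1.03798746]), 'attitude': array([0.51082822, 0.2157777 , 0.32305457, 0.76689651])}
side {'K': array([[450.08230164,   0.        , 326.61886352],
       [  0.        , 450.08230164, 231.41082976],
       [  0.        ,   0.        ,   1.        ]]), 'origin': array([ 0.31767366, -0.71633626,  0.82086321]), 'attitude': array([ 0.90761169,  0.38278383, -0.06728478, -0.1587146 ])}
wrist {'K': array([[371.64829954,   0.        , 321.58580408],
       [  0.        , 371.64829954, 243.65739135],
       [  0.        ,   0.        ,   1.        ]]), 'T_tool_cam': array([[ 1.29823294e-03,  9.54108643e-01,  2.99457862e-01,
         8.44337209e-02],
       [ 9.99999071e-01, -1.36301808e-03,  7.46545525e-06,
        -2.36657099e-04],
       [ 4.15289334e-04,  2.99457574e-01, -9.54109527e-01,
        -1.40526087e-01],
       [ 0.00000000e+00,  0.00000000e+00,  0.00000000e+00,
         1.00000000e+00]])}
```

View pics/scene0.png

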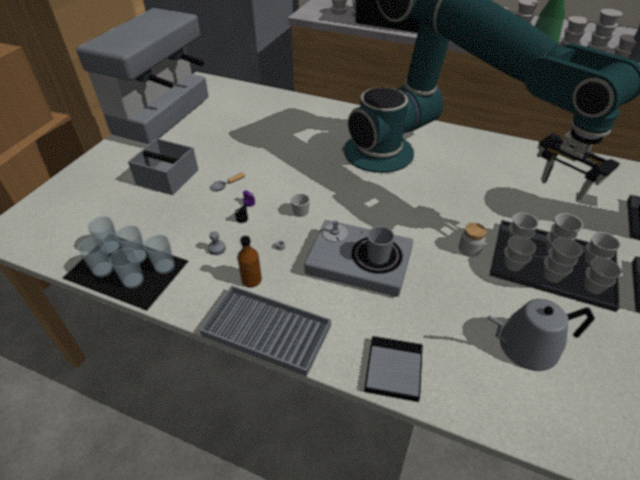

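View pics/side0.png

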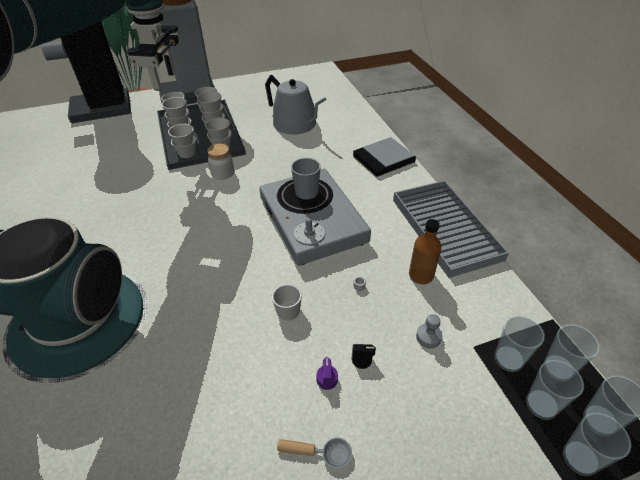

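View pics/wrist0.png

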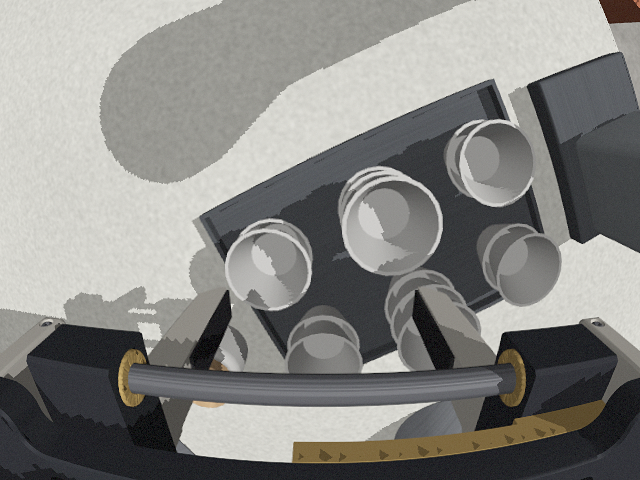

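The side view shows the spacer at about (360,284), the black knob at (363,355), the purple look-alike at (327,375) and the dial at (309,232). I'll enlarge these areas next.

```bash
cat > h.py <<'E'
import numpy as np, cv2
from scipy.spatial.transform import Rotation as R
from bench import r, vision
def rot(q): return R.from_quat([q[1],q[2],q[3],q[0]]).as_matrix()
def cam(n):
    s=r.observe(); f=vision.grab_frame(n)
    if n=="wrist":
        T=np.eye(4);T[:3,:3]=rot(s["orientation"]);T[:3,3]=s["eef_pos"]
        M=T@f["T_tool_cam"]; return f["color"],dict(K=f["K"],R=M[:3,:3],o=M[:3,3],fish=True)
    return f["color"],dict(K=f["K"],R=rot(f["attitude"]),o=f["origin"],fish=False)
def ray(c,u,v):
    K=c["K"]; x=(u-K[0,2])/K[0,0]; y=(v-K[1,2])/K[1,1]
    if c["fish"]:
        t=np.hypot(x,y); s=np.sin(t)/t if t>1e-9 else 1
        d=np.array([x*s,-y*s,-np.cos(t)])
    else: d=np.array([x,-y,-1]); d/=np.linalg.norm(d)
    return c["R"]@d
def atz(c,u,v,z):
    d=ray(c,u,v); return c["o"]+d*(z-c["o"][2])/d[2]
def proj(c,p):
    q=c["R"].T@(np.asarray(p)-c["o"]); x,y,z=q[0],-q[1],-q[2]; K=c["K"]
    if c["fish"]:
        h=np.hypot(x,y); t=np.arctan2(h,z); k=t/h if h>1e-9 else 1/z
        x,y=x*k,y*k
    else: x,y=x/z,y/z
    return np.array([K[0,0]*x+K[0,2],K[1,1]*y+K[1,2]])
def crop(img,u0,v0,w,h,s,name):
    cv2.imwrite("pics/"+name,cv2.resize(img[v0:v0+h,u0:u0+w],None,fx=s,fy=s,interpolation=cv2.INTER_CUBIC))
def tri(ls):
    A=0;b=0
    for c,u,v in ls:
        d=ray(c,u,v);P=np.eye(3)-np.outer(d,d);A=A+P;b=b+P@c["o"]
    return np.linalg.solve(A,b)
E
python3 - <<'E'
from h import *
a,c=cam("side"); crop(a,250,180,200,220,3,"s1.png"); 
b,d=cam("scene"); crop(b,200,170,160,110,5,"c1.png")
print("spacer",atz(c,360,284,.01)); print("knob",atz(c,363,355,.02)); print("dial",atz(c,309,232,.059)); print(tri([(c,360,284),(d,280,244)]),tri([(c,363,355),(d,241,214)]))
E
```

```text
spacer [ 0.61415539 -0.12331106  0.01      ]
knob [ 0.54571386 -0.29935605  0.02      ]
dial [0.54280573 0.0314141  0.059     ]
[ 0.61156168 -0.12417373  0.0136781 ] [ 0.54395259 -0.29876601  0.02182324]
```

View pics/s1.png

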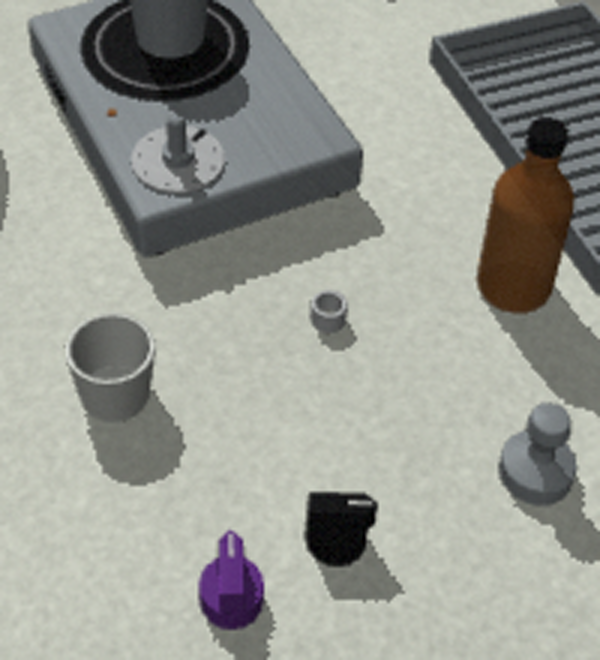

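View pics/c1.png

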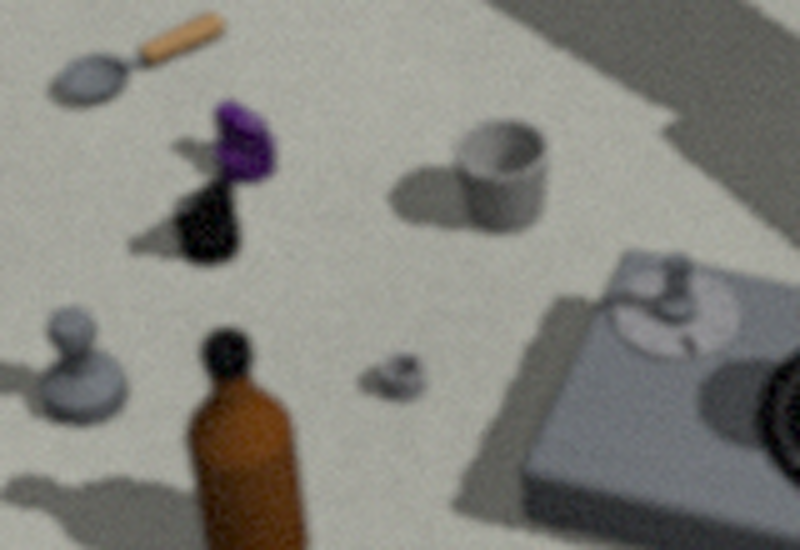

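```bash
python3 - <<'E'
from h import *
a,c=cam("side")
f=lambda u,v,z:atz(c,250+u/3,180+v/3,z)
i=f(198,134,.061);ce=f(178,160,.059);print(i,ce,np.degrees(np.arctan2(*(i-ce)[1::-1])))
n=f(375,500,.045);m=f(315,498,.045);print(n,m,np.degrees(np.arctan2(*(n-m)[1::-1])))
s=r.observe();Rm=rot(s["orientation"]);print(Rm.round(3)); 
E
```

```text
[0.56646903 0.04811485 0.061     ] [0.5421198  0.02676403 0.059     ] 41.24615928808418
[ 0.56785925 -0.3035553   0.045     ] [ 0.53162077 -0.28891139  0.045     ] -22.00355698916415
[[-0.899  0.438 -0.   ]
 [ 0.438  0.899 -0.   ]
 [-0.    -0.    -1.   ]]
```

```bash
python3 - <<'E'
from h import *
a,c=cam("side")
f=lambda u,v,z:atz(c,250+u/3,180+v/3,z).round(3)
print("syrup cap",f(547,138,.165),"syrup base",f(515,290,.0)); print("cup",f(112,345,.056)); print("tamper",f(550,415,.06),f(538,480,0.0)); print("purple",f(232,600,.01)); print("beaker",atz(c,306,165,.14),atz(c,306,190,.055))
print("spacer top",f(329,299,.02))
E
```

```text
syrup cap [ 0.763 -0.144  0.165] syrup base [ 0.764 -0.145 -0.   ]
cup [ 0.44  -0.132  0.056]
tamper [ 0.701 -0.292  0.06 ] [ 0.696 -0.304  0.   ]
purple [ 0.463 -0.32   0.01 ]
beaker [0.58836868 0.18716958 0.14      ] [0.58707324 0.19180465 0.055     ]
spacer top [ 0.615 -0.119  0.02 ]
```

```bash
python3 -m inch '[{"offset":[-0.038,-0.032,0],"roll":0},{"offset":[-0.038,-0.032,0],"roll":0},{"offset":[-0.038,-0.032,0],"roll":0},{"offset":[-0.038,-0.032,0],"roll":0},{"offset":[-0.038,-0.032,0],"roll":0},{"offset":[-0.038,-0.032,0],"roll":0},{"offset":[-0.038,-0.032,0],"roll":0},{"offset":[-0.038,-0.032,0],"roll":0},{"offset":[-0.038,-0.032,0],"roll":0},{"offset":[-0.038,-0.032,0],"roll":0},{"offset":[-0.038,-0.032,0],"roll":0},{"offset":[-0.038,-0.032,0],"roll":0}]' 1 10
python3 -m inch '[{"offset":[-0.038,-0.033,0],"roll":0},{"offset":[-0.038,-0.033,0],"roll":0},{"offset":[-0.038,-0.033,0],"roll":0},{"offset":[-0.036,-0.034,0],"roll":0}]'
python3 -m inch '[{"offset":[0,0,0],"roll":10.4},{"offset":[0,0,0],"roll":10.4},{"offset":[0,0,0],"roll":10.4},{"offset":[0,0,0],"roll":10.4},{"offset":[0,0,0],"roll":10.4},{"offset":[0,0,0],"roll":10.4},{"offset":[0,0,0],"roll":10.4},{"offset":[0,0,0],"roll":10.4},{"offset":[0,0,0],"roll":10.4},{"offset":[0,0,0],"roll":10.4},{"offset":[0,0,0],"roll":10.4},{"offset":[0,0,0],"roll":0}]'
python3 - <<'E'
from h import *
s=r.observe();print(s["time_s"],s["joint_pos"].round(3),s["eef_pos"].round(4),rot(s["orientation"]).round(3))
a,c=cam("wrist");cv2.imwrite("pics/w1.png",a);print(proj(c,[.614,-.122,.02]))
E
```

```text
time_s: 1.85
eef_pos: [0.5378, 0.06, 0.2438]
orientation: [0.0, 0.225, 0.974, 0.0]
force: [0.2, 0.4, 0.8]
width: 0.093
time_s: 2.35
eef_pos: [0.6144, -0.1253, 0.2437]
orientation: [0.0, 0.225, 0.974, 0.0]
force: [0.2, -0.3, 0.6]
width: 0.0933
time_s: 3.85
eef_pos: [0.6139, -0.1236, 0.2437]
orientation: [-0.0, 0.941, 0.339, -0.0]
force: [-0.1, -0.2, -0.3]
width: 0.0931
3.85 [-0.239  0.01   1.552 -0.     1.579  0.639] [ 0.6139 -0.1236  0.2437] [[ 0.77   0.638 -0.   ]
 [ 0.638 -0.77   0.   ]
 [-0.    -0.    -1.   ]]
[320.65473368 213.06247489]
```

View pics/w1.png

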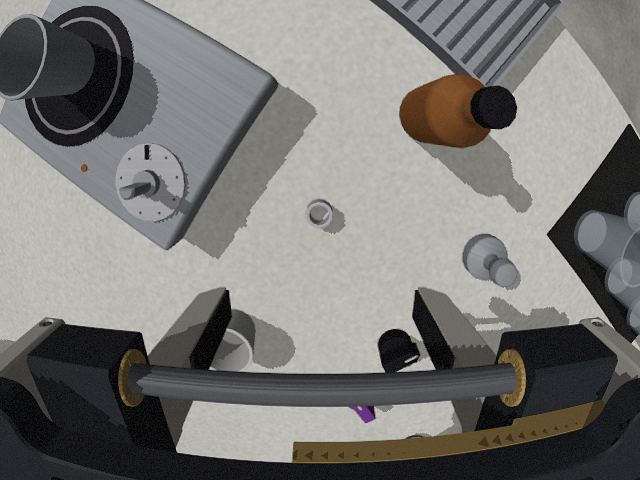

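```bash
python3 - <<'E'
from h import *
a,c=cam("wrist");crop(a,100,130,100,100,6,"w1d.png");crop(a,290,180,60,60,8,"w1s.png");crop(a,360,310,80,80,7,"w1k.png")
E
```

```text
(no output)
```

View pics/w1d.png

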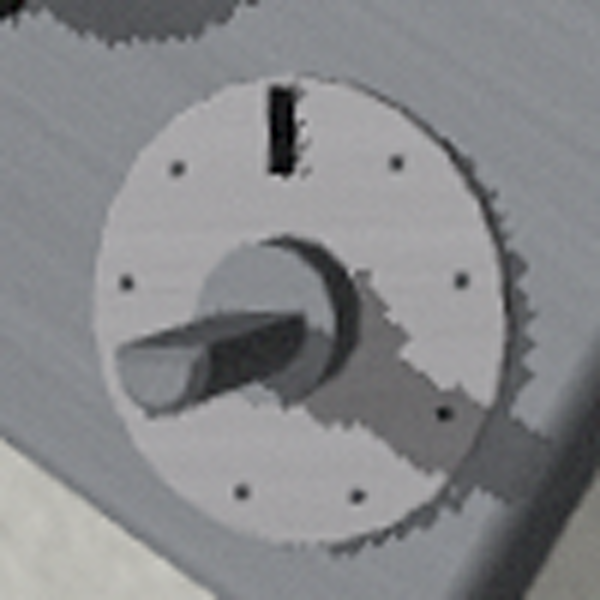

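View pics/w1s.png

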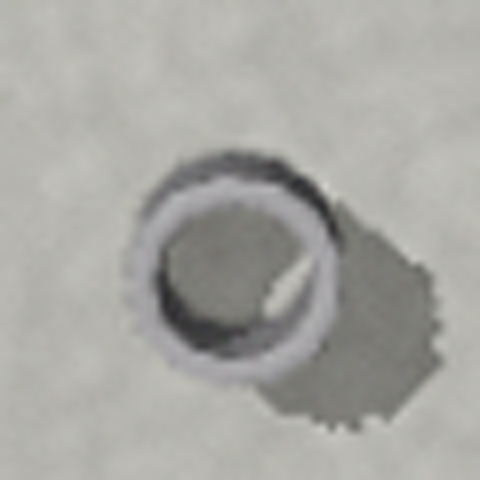

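View pics/w1k.png

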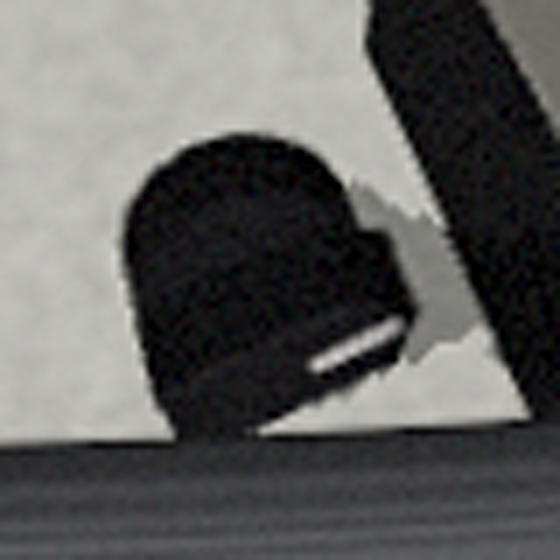

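```bash
python3 - <<'E'
from h import *
a,c=cam("wrist")
s=r.observe();Rm=rot(s["orientation"])
sp=atz(c,319.6,215,.02);print("sp",sp,"tool delta",Rm.T@(sp-s["eef_pos"]))
d=lambda u,v,z:atz(c,100+u/6,130+v/6,z)
ang=lambda v:np.degrees(np.arctan2(v[1],v[0]))
ce=d(300,312,.059);i=d(283,131,.061);print(ce,i,ang(i-ce),np.linalg.norm(i-ce))
print("edges",ang(d(270,90,.061)-d(270,172,.061)),ang(d(292,90,.061)-d(293,176,.061)))
# collar outline top left/right at .069
print("collar",d(266,318,.069)); print("tip chord", d(116,350,.104),d(205,345,.104),d(156,415,.104))
k=lambda u,v,z:atz(c,360+u/7,310+v/7,z)
print("nose line",k(312,367,.045),k(400,323,.045),ang(k(400,323,.045)-k(312,367,.045)))
E
```

```text
sp [ 0.61179721 -0.12250047  0.02      ] tool delta [-0.000904   -0.00223923  0.22365392]
[0.54209112 0.02803474 0.059     ] [0.56441926 0.04638683 0.061     ] 39.41768739031202 0.028971451566101935
edges 35.991058614554966 36.824015347586304
collar [0.54186043 0.02930799 0.069     ]
tip chord [0.53831626 0.03555454 0.104     ] [0.54789815 0.02403931 0.104     ] [0.53460229 0.02507222 0.104     ]
nose line [ 0.54834296 -0.30031204  0.045     ] [ 0.56327756 -0.30574701  0.045     ] -19.997342083706204
```

```bash
python3 -m inch '[{"offset":[-0.001,-0.002,0.04],"roll":0},{"offset":[0,0,0.04],"roll":0},{"offset":[0,0,0.03],"roll":0},{"offset":[0,0,0],"roll":0},{"offset":[0,0,0],"roll":0}]'
python3 - <<'E'
from h import *
a,c=cam("wrist");cv2.imwrite("pics/w2.png",a);print(proj(c,[.612,-.1225,.02]),r.observe()["eef_pos"])
crop(a,260,190,120,120,5,"w2s.png")
E
```

```text
time_s: 4.62
eef_pos: [0.6124, -0.1228, 0.1352]
orientation: [0.0, 0.941, 0.339, 0.001]
force: [-0.4, 0.1, 1.0]
width: 0.093
[320.97290979 247.98152291] [ 0.61255598 -0.12290439  0.13552872]
```

View pics/w2s.png

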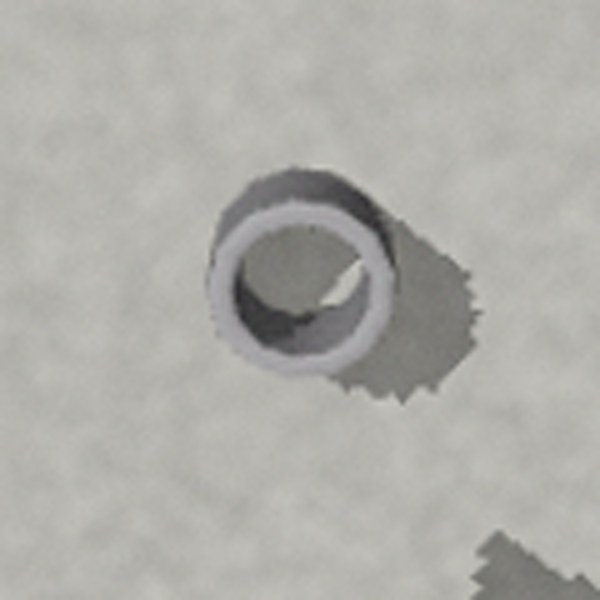

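```bash
python3 -m inch '[{"offset":[-0.0005,0,0.03],"roll":0},{"offset":[0,0,0.03],"roll":0},{"offset":[0,0,0.03],"roll":0},{"offset":[0,0,0.016],"roll":0},{"offset":[0,0,0],"roll":0},{"offset":[0,0,0],"roll":0}]'
python3 -m inch '[{"offset":[0,0,0],"roll":0},{"offset":[0,0,0],"roll":0},{"offset":[0,0,0],"roll":0},{"offset":[0,0,0],"roll":0},{"offset":[0,0,0],"roll":0},{"offset":[0,0,0],"roll":0}]' 0.2 20
```

```text
time_s: 5.42
eef_pos: [0.6123, -0.1233, 0.0293]
orientation: [0.001, 0.941, 0.339, 0.001]
force: [-0.4, 0.6, -0.6]
width: 0.093
time_s: 6.18
eef_pos: [0.6115, -0.1231, 0.0276]
orientation: [-0.0, 0.941, 0.339, -0.0]
force: [0.2, 0.0, 0.5]
width: 0.0375
```

```bash
python3 -m inch '[{"offset":[0,0,0],"roll":0},{"offset":[0,0,0],"roll":0},{"offset":[0,0,0],"roll":0},{"offset":[0,0,0],"roll":0}]' 0 20
python3 -m inch '[{"offset":[0,0,-0.03],"roll":0},{"offset":[0,0,-0.04],"roll":0},{"offset":[0,0,-0.04],"roll":0},{"offset":[0,0,-0.03],"roll":0},{"offset":[0,0,0],"roll":0},{"offset":[0,0,0],"roll":0}]' 
python3 - <<'E'
from h import *
a,c=cam("wrist");cv2.imwrite("pics/w3.png",a);s=r.observe();Rm=rot(s["orientation"]);p=s["eef_pos"]
print(p,Rm.round(3),Rm.T@(np.array([.542,.0285,p[2]])-p))
E
```

```text
time_s: 6.68
eef_pos: [0.6115, -0.1231, 0.0276]
orientation: [0.0, 0.941, 0.339, 0.0]
force: [-0.1, 0.1, -0.7]
width: 0.0276
time_s: 7.42
eef_pos: [0.6112, -0.123, 0.1665]
orientation: [-0.0, 0.941, 0.339, -0.0]
force: [0.3, 0.2, -1.3]
width: 0.0277
[ 0.61103043 -0.12295802  0.16610278] [[ 0.771  0.637 -0.002]
 [ 0.637 -0.771  0.   ]
 [-0.001 -0.002 -1.   ]] [ 0.04335597 -0.16070144  0.00019297]
```

View pics/w3.png

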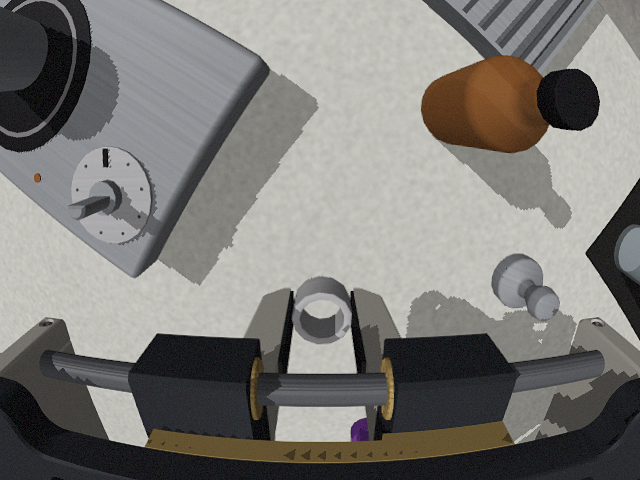

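```bash
python3 -m inch '[{"offset":[0.004,-0.015,0],"roll":0},{"offset":[0.006,-0.024,0],"roll":0},{"offset":[0.007,-0.024,0],"roll":0},{"offset":[0.007,-0.026,0],"roll":0},{"offset":[0.007,-0.026,0],"roll":0},{"offset":[0.007,-0.026,0],"roll":0},{"offset":[0.005,-0.020,0],"roll":0},{"offset":[0,0,0.01],"roll":0},{"offset":[0,0,0.01],"roll":0},{"offset":[0,0,0],"roll":0},{"offset":[0,0,0],"roll":0}]'
python3 - <<'E'
from h import *
a,c=cam("wrist");s=r.observe();p=s["eef_pos"];Rm=rot(s["orientation"])
print(p,np.degrees(np.arctan2(Rm[1,0],Rm[0,0])));crop(a,240,230,160,120,5,"w4.png")
b,d=cam("side"); crop(b,270,180,80,80,8,"s4.png"); 
e,g=cam("scene"); crop(e,300,200,80,60,8,"c4.png")
print("tip in wrist",proj(c,[.542,.0285,.104]),"spacer top at tcp axis",proj(c,p+Rm@[0,0,.0076]),"bottom",proj(c,p+Rm@[0,0,.0276]))
E
```

```text
time_s: 8.85
eef_pos: [0.5422, 0.028, 0.1476]
orientation: [-0.0, 0.941, 0.338, -0.0]
force: [-0.1, 0.7, 0.3]
width: 0.0278
[0.54221743 0.02801945 0.14775476] 39.5639505372384
tip in wrist [321.01456248 288.38500593] spacer top at tcp axis [321.99907216 321.35729078] bottom [321.97169426 301.85442875]
```

View pics/w4.png

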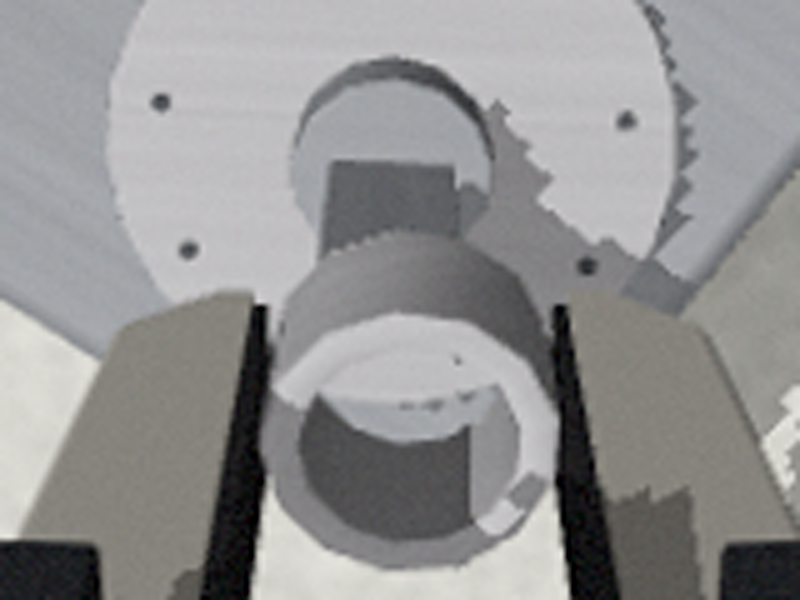

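View pics/s4.png

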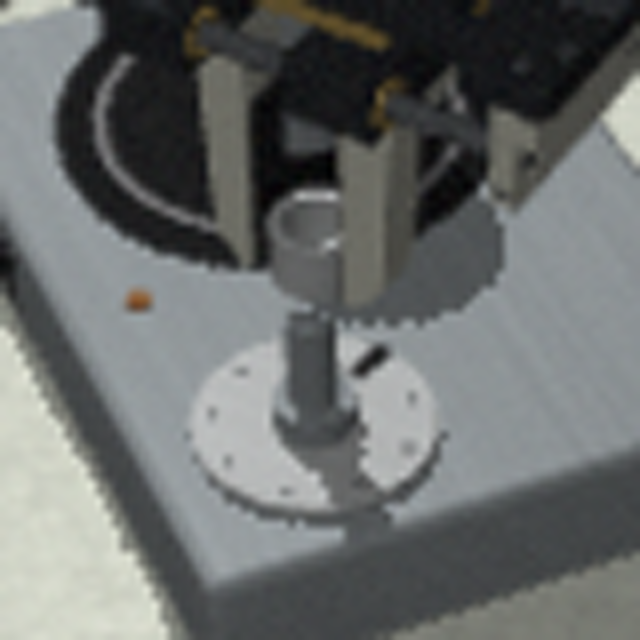

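View pics/c4.png

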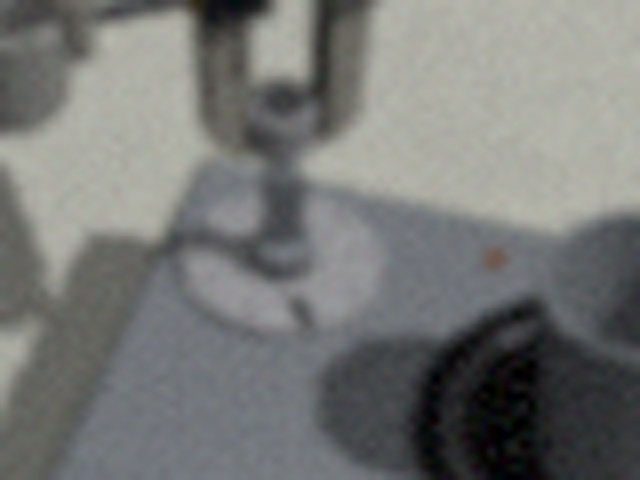

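```bash
python3 - <<'E'
from h import *
a,c=cam("wrist");s=r.observe();p=s["eef_pos"];Rm=rot(s["orientation"])
f=lambda u,v,z:atz(c,240+u/5,230+v/5,z)
ce=f(392.5,178,.069);l=f(330,160,.069);rr=f(455,165,.069)
print("collar",ce,"flat mid",(l+rr)/2,"->axis", (l+rr)/2-.002*Rm[:,0], np.linalg.norm(l-rr))
d=rr-l;print("flat normal",np.degrees(np.arctan2(d[0],-d[1])))
sp=f(408,443,p[2]-.0076);print("spacer",sp,"tool",Rm.T@(sp-p))
for q in (ce,(l+rr)/2-.002*Rm[:,0]): print("move", (Rm.T@(q-sp))[:2])
S,k=cam("side")
g=lambda u,v:(270+u/8,180+v/8)
# side: spacer top, tip top
print("side spacer", atz(k,*g(308,225),p[2]-.0076)," tip",atz(k,*g(311,318),.104), "collar",atz(k,*g(314,408),.069), "dialc",atz(k,*g(316,425),.059))
E
```

```text
collar [0.54085817 0.02979873 0.069     ] flat mid [0.5424678  0.03112305 0.069     ] ->axis [0.54092631 0.02984876 0.06899957] 0.015758168898321396
flat normal 37.21966053464737
spacer [0.54315983 0.0291687  0.14026168] tool [ 0.00136556 -0.00012899  0.00760027]
move [-0.00138779 -0.00196577]
move [-0.00130339 -0.00196092]
side spacer [0.54220303 0.02631463 0.14026168]  tip [0.54210531 0.0263911  0.104     ] collar [0.54148803 0.02465337 0.069     ] dialc [0.54272388 0.02730959 0.059     ]
```

```bash
python3 -m inch '[{"offset":[-0.001,-0.001,0],"roll":0},{"offset":[0,0,0.006],"roll":0},{"offset":[0,0,0.006],"roll":0},{"offset":[0,0,0.004],"roll":0},{"offset":[0,0,0.004],"roll":0},{"offset":[0,0,0.004],"roll":0},{"offset":[0,0,0],"roll":0},{"offset":[0,0,0],"roll":0}]'
python3 - <<'E'
from h import *
a,c=cam("wrist");s=r.observe();print(s["eef_pos"],s["force"]);crop(a,240,230,160,120,5,"w5.png")
b,d=cam("side"); crop(b,270,180,80,80,8,"s5.png")
E
```

```text
time_s: 10.1
eef_pos: [0.5407, 0.0285, 0.1237]
orientation: [-0.0, 0.941, 0.339, 0.0]
force: [-0.2, 0.3, -1.0]
width: 0.0281
[0.54068851 0.02854253 0.12382789] [0.88904216 0.44593152 0.01031682]
```

View pics/w5.png

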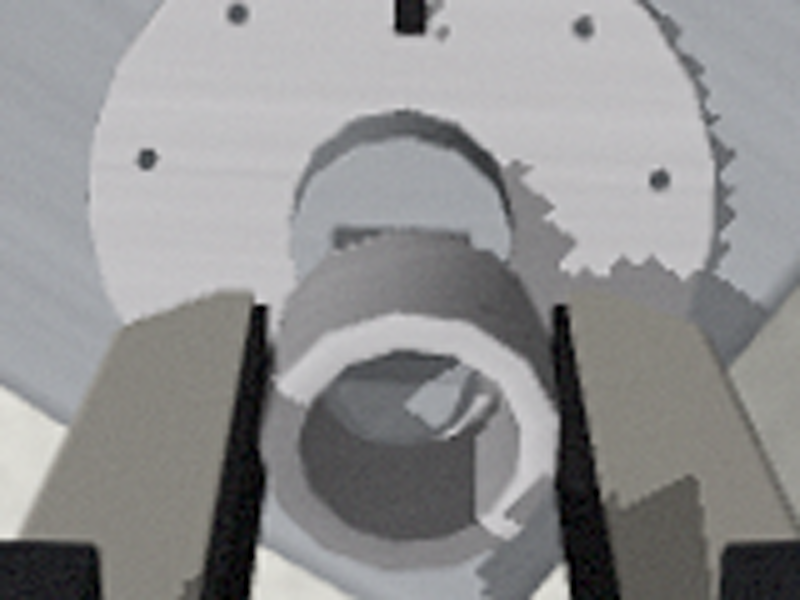

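View pics/s5.png

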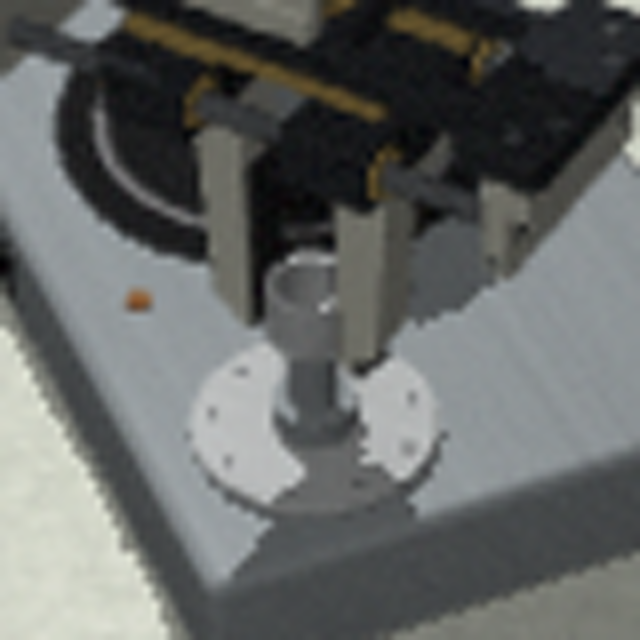

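```bash
python3 -m inch '[{"offset":[0,-0.0005,0.005],"roll":0},{"offset":[0,0,0.006],"roll":0},{"offset":[0,0,0.006],"roll":0},{"offset":[0,0,0.005],"roll":0},{"offset":[0,0,0.003],"roll":0},{"offset":[0,0,0],"roll":0},{"offset":[0,0,0],"roll":0},{"offset":[0,0,0.001],"roll":0},{"offset":[0,0,0],"roll":0}]'
```

```text
time_s: 11.32
eef_pos: [0.5403, 0.0289, 0.0976]
orientation: [0.0, 0.941, 0.339, -0.0]
force: [0.4, 0.6, -0.0]
width: 0.0276
```

```bash
python3 -m inch '[{"offset":[0,0,0],"roll":0},{"offset":[0,0,0],"roll":0},{"offset":[0,0,0],"roll":0},{"offset":[0,0,0],"roll":0},{"offset":[0,0,0],"roll":0}]' 0.9
python3 -m inch '[{"offset":[0,0,-0.03],"roll":0},{"offset":[0,0,-0.05],"roll":0},{"offset":[0,0,-0.05],"roll":0},{"offset":[0,0,-0.03],"roll":0},{"offset":[0,0,0],"roll":0},{"offset":[0,0,0],"roll":0}]'
python3 - <<'E'
from h import *
a,c=cam("wrist");s=r.observe();print(s["eef_pos"],s["force"]);crop(a,240,150,160,120,5,"w6.png")
b,d=cam("side"); crop(b,270,180,80,80,8,"s6.png")
print(proj(c,[.541,.029,.089]))
E
```

```text
time_s: 11.95
eef_pos: [0.5403, 0.0289, 0.0976]
orientation: [-0.0, 0.941, 0.339, -0.0]
force: [0.7, 0.0, 0.3]
width: 0.0734
time_s: 12.7
eef_pos: [0.5401, 0.0289, 0.2566]
orientation: [-0.0, 0.941, 0.339, -0.0]
force: [-0.8, 0.5, -0.3]
width: 0.0835
[0.53996766 0.02891923 0.25625877] [-0.14383203  0.3533272  -0.12628764]
[322.61787699 227.72363491]
```

View pics/w6.png

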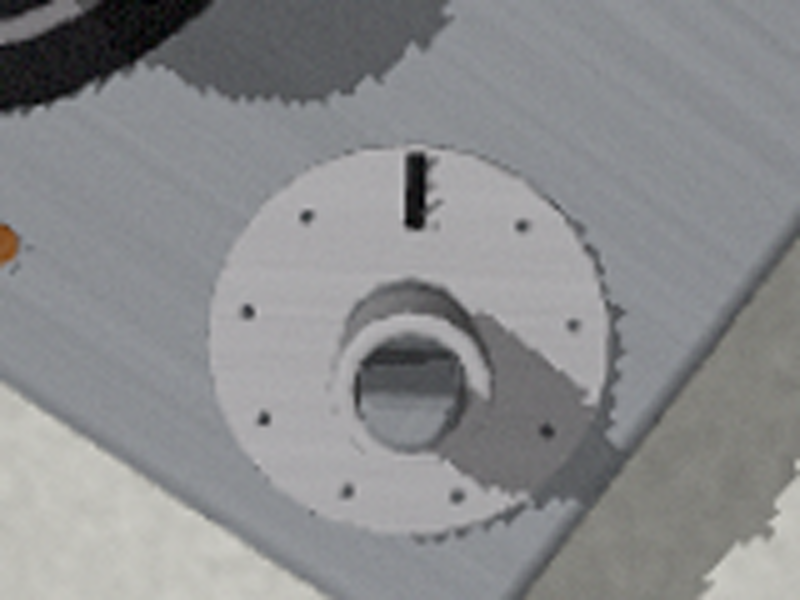

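View pics/s6.png

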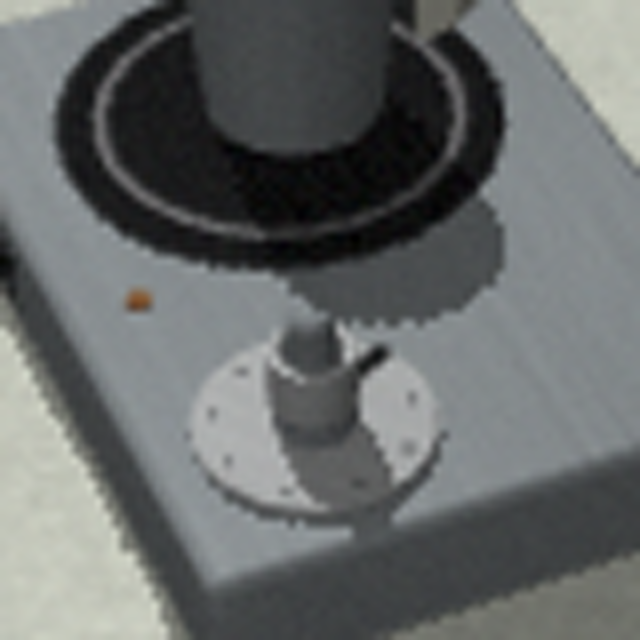

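```bash
python3 - <<'E'
from h import *
a,c=cam("wrist");s=r.observe();p=s["eef_pos"];Rm=rot(s["orientation"])
f=lambda u,v,z:atz(c,240+u/5,150+v/5,z)
ang=lambda v:np.degrees(np.arctan2(v[1],v[0]))
print("tip",f(411,407,.104)); dc=f(409.5,341,.059); i=f(415,190,.061);print("dial",dc,i,ang(i-dc)); print("bar",ang(f(415,155,.061)-f(415,226,.061)))
print("spacer top",f(414,388,.089)); k=f(360,391,.104)-f(463,397,.104);print("chord",ang(k)-90)
print("knob target move", Rm.T@(np.array([.545,-.30,.256])-p))
E
```

```text
tip [0.54130387 0.02995596 0.104     ]
dial [0.54127407 0.03028414 0.059     ] [0.56413042 0.04794774 0.061     ] 37.69718620416129
bar 39.72085358907719
spacer top [0.54099907 0.02903079 0.089     ]
chord 36.24455668229537
knob target move [-0.20578856  0.25661802  0.0003772 ]
```

```bash
python3 -m inch '[{"offset":[-0.020,0.025,0],"roll":0},{"offset":[-0.031,0.039,0],"roll":0},{"offset":[-0.031,0.039,0],"roll":0},{"offset":[-0.031,0.039,0],"roll":0},{"offset":[-0.031,0.039,0],"roll":0},{"offset":[-0.031,0.038,0],"roll":0},{"offset":[-0.031,0.038,0],"roll":0}]' 1
python3 -m inch '[{"offset":[0,0,0.01],"roll":10},{"offset":[0,0,0.01],"roll":10},{"offset":[0,0,0.01],"roll":10},{"offset":[0,0,0.01],"roll":10},{"offset":[0,0,0.01],"roll":10},{"offset":[0,0,0.01],"roll":10},{"offset":[0,0,0],"roll":0},{"offset":[0,0,0],"roll":0}]'
python3 - <<'E'
from h import *
a,c=cam("wrist");s=r.observe();print(s["eef_pos"],s["joint_pos"]);cv2.imwrite("pics/w7.png",a);crop(a,260,170,120,100,6,"w7k.png")
print(proj(c,[.545,-.3,.045]))
E
```

```text
time_s: 13.72
eef_pos: [0.545, -0.302, 0.2567]
orientation: [-0.0, 0.941, 0.339, -0.0]
force: [0.5, 0.5, -0.3]
width: 0.093
time_s: 14.72
eef_pos: [0.5454, -0.3004, 0.1977]
orientation: [-0.0, 0.985, -0.175, -0.0]
force: [0.0, -0.7, -0.3]
width: 0.0931
[ 0.54546401 -0.30044987  0.19794916] [-5.44430899e-01  1.85329703e-02  1.61790815e+00  5.15657882e-06
  1.50489562e+00  1.37898859e+00]
[320.79859237 234.03712004]
```

View pics/w7.png

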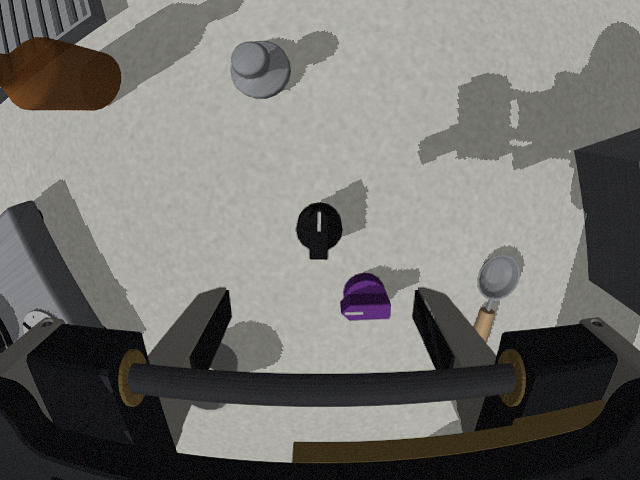

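View pics/w7k.png

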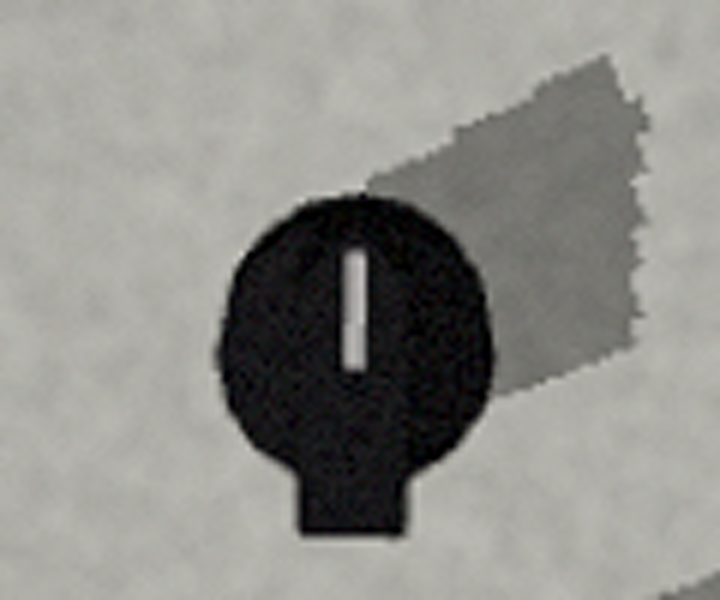

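```bash
python3 - <<'E'
from h import *
a,c=cam("wrist");s=r.observe();p=s["eef_pos"];Rm=rot(s["orientation"])
f=lambda u,v,z:Rm.T@(atz(c,260+u/6,170+v/6,z)-p)
for q in [(352,534,.045),(354,248,.045),(353,370,.045),(299,534,.045),(407,534,.045),(220,355,.02),(493,355,.02),(358,193,0.01)]: print(q,f(*q).round(4))
E
```

```text
(352, 534, 0.045) [-0.0224 -0.002   0.153 ]
(354, 248, 0.045) [ 0.0185 -0.0018  0.153 ]
(353, 370, 0.045) [ 0.0014 -0.0019  0.153 ]
(299, 534, 0.045) [-0.0224 -0.0095  0.153 ]
(407, 534, 0.045) [-0.0224  0.0057  0.153 ]
(220, 355, 0.02) [-0.0033 -0.0218  0.178 ]
(493, 355, 0.02) [-0.0032  0.0187  0.178 ]
(358, 193, 0.01) [ 0.0192 -0.0014  0.188 ]
```

```bash
python3 -m inch '[{"offset":[-0.0025,-0.0017,0.03],"roll":0},{"offset":[0,0,0.04],"roll":0},{"offset":[0,0,0.035],"roll":0},{"offset":[0,0,0.025],"roll":0},{"offset":[0,0,0.012],"roll":0},{"offset":[0,0,0.006],"roll":0},{"offset":[0,0,0],"roll":0},{"offset":[0,0,0],"roll":0}]' 0.6
python3 -m inch '[{"offset":[0,0,0.0015],"roll":0},{"offset":[0,0,0],"roll":0},{"offset":[0,0,0],"roll":0},{"offset":[0,0,0],"roll":0},{"offset":[0,0,0],"roll":0},{"offset":[0,0,0],"roll":0},{"offset":[0,0,0],"roll":0},{"offset":[0,0,0],"roll":0}]' 0 40
```

```text
time_s: 15.82
eef_pos: [0.544, -0.2982, 0.0507]
orientation: [0.0, 0.984, -0.177, 0.001]
force: [0.5, 0.4, 0.1]
width: 0.0556
time_s: 16.82
eef_pos: [0.5436, -0.2979, 0.0482]
orientation: [0.0, 0.984, -0.177, 0.0]
force: [-0.1, 0.6, 1.1]
width: 0.0157
```

```bash
python3 -m inch '[{"offset":[0,0,-0.02],"roll":0},{"offset":[0,0,-0.03],"roll":0},{"offset":[0,0,-0.04],"roll":0},{"offset":[0,0,-0.03],"roll":0},{"offset":[0,0,-0.01],"roll":0},{"offset":[0,0,0],"roll":0}]'
python3 - <<'E'
from h import *
a,c=cam("wrist");s=r.observe();p=s["eef_pos"];Rm=rot(s["orientation"]);cv2.imwrite("pics/w8.png",a)
print(p,np.degrees(np.arctan2(Rm[1,0],Rm[0,0])),s["width"],Rm.T@(np.array([.5412,.0295,p[2]])-p))
E
```

```text
time_s: 17.58
eef_pos: [0.5437, -0.298, 0.1785]
orientation: [0.0, 0.984, -0.177, 0.0]
force: [-0.5, 0.2, -1.3]
width: 0.0154
[ 0.54339585 -0.2978181   0.17741567] -20.40038857453 0.01550243306739108 [-1.16154111e-01 -3.06023145e-01  1.28948565e-04]
```

View pics/w8.png

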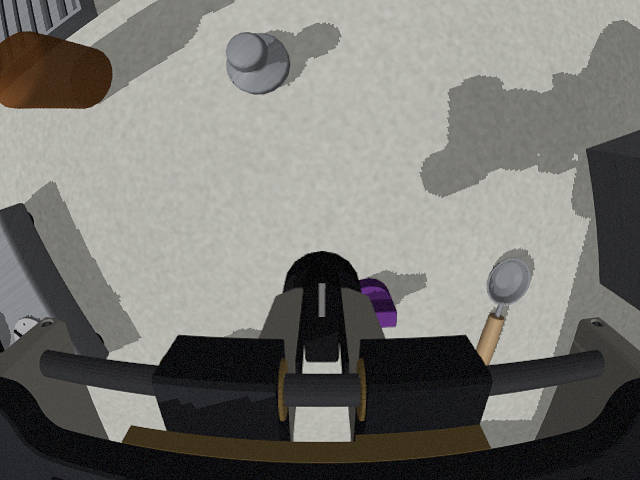

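```bash
python3 -m inch '[{"offset":[-0.006,-0.016,0],"roll":0},{"offset":[-0.010,-0.026,0],"roll":0},{"offset":[-0.012,-0.032,0],"roll":0},{"offset":[-0.012,-0.032,0],"roll":0},{"offset":[-0.012,-0.032,0],"roll":0},{"offset":[-0.012,-0.032,0],"roll":0},{"offset":[-0.012,-0.032,0],"roll":0},{"offset":[-0.012,-0.032,0],"roll":0},{"offset":[-0.012,-0.032,0],"roll":0},{"offset":[-0.010,-0.025,0],"roll":0},{"offset":[-0.006,-0.015,0],"roll":0}]'
python3 -m inch '[{"offset":[0,0,0],"roll":-7},{"offset":[0,0,0],"roll":-9},{"offset":[0,0,0],"roll":-9},{"offset":[0,0,0],"roll":-9},{"offset":[0,0,0],"roll":-9},{"offset":[0,0,0],"roll":-9},{"offset":[0,0,0],"roll":-6.5},{"offset":[0,0,0],"roll":0},{"offset":[0,0,0],"roll":0}]'
python3 - <<'E'
from h import *
a,c=cam("wrist");s=r.observe();p=s["eef_pos"];Rm=rot(s["orientation"]);cv2.imwrite("pics/w9.png",a);crop(a,220,190,200,150,4,"w9c.png")
b,d=cam("side"); crop(b,270,160,80,80,8,"s9.png")
e,g=cam("scene"); crop(e,300,190,80,60,8,"c9.png")
print(p,np.degrees(np.arctan2(Rm[1,0],Rm[0,0])),s["width"],Rm.T@(np.array([.5412,.0295,p[2]])-p))
E
```

```text
time_s: 19.0
eef_pos: [0.5409, 0.031, 0.1773]
orientation: [0.0, 0.984, -0.176, -0.001]
force: [-0.6, -0.5, -1.4]
width: 0.0155
time_s: 20.12
eef_pos: [0.5414, 0.0293, 0.1778]
orientation: [-0.0, 0.946, 0.325, -0.0]
force: [0.2, -0.6, -1.1]
width: 0.0157
[0.54146899 0.02932019 0.17796919] 37.97007577709374 0.015868382231815692 [-1.01427282e-04 -3.07245206e-04  5.94087911e-08]
```

View pics/w9c.png

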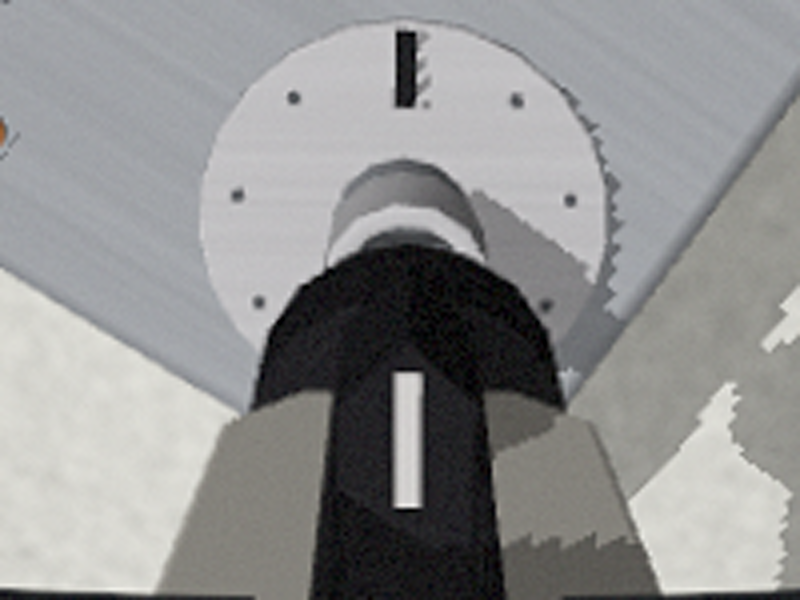

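View pics/s9.png

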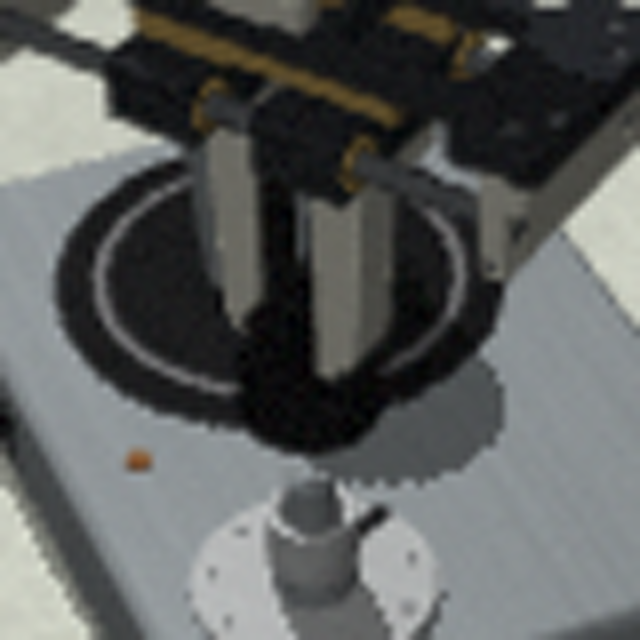

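View pics/c9.png

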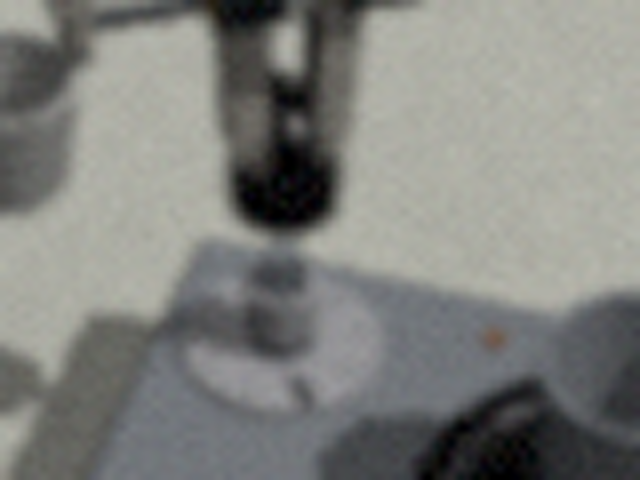

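```bash
python3 - <<'E'
from h import *
a,c=cam("wrist");s=r.observe();p=s["eef_pos"];Rm=rot(s["orientation"])
f=lambda u,v,z:(220+u/4,190+v/4,z)
T=lambda q:(Rm.T@(atz(c,*q)-p)).round(4)
zt=p[2]-.0032; zb=p[2]-.0282
print("line",T(f(407,371,zt)),T(f(407,508,zt)))
print("base front top edge",T(f(405,246,zb)), "left/right",T(f(253,405,zb)),T(f(565,405,zb)))
print("spacer L/R top",T(f(330,252,.089)),T(f(484,252,.089)),"front",T(f(405,207,.089)))
print("dial L/R",T(f(200,220,.059)),T(f(609,225,.059)), "top",T(f(405,18,.059)))
print("bar",T(f(406,31,.061)),T(f(406,107,.061)))
# expected knob base if axis is x0 offset
S,k=cam("side")
g=lambda u,v,z:atz(k,270+u/8,160+v/8,z)
print("side knob base bottom edges L/R", g(241,395,zb+.0),g(385,395,zb)," front bottom ",g(310,455,p[2]-.0482))
print("tip",g(311,488,.104),"spacer top",g(313,520,.089))
E
```

```text
line [ 0.0211 -0.0002  0.0032] [ 0.0046 -0.0001  0.0032]
base front top edge [ 0.0265 -0.0004  0.0282] left/right [ 0.0055 -0.0194  0.0282] [0.0055 0.0196 0.0282]
spacer L/R top [ 0.0049 -0.0127  0.0891] [0.0049 0.0125 0.0891] front [ 0.0126 -0.0005  0.0891]
dial L/R [ 0.0008 -0.0383  0.1191] [-1.000e-04  3.720e-02  1.191e-01] top [ 0.0383 -0.0005  0.1191]
bar [ 0.0363 -0.0003  0.1171] [ 0.0225 -0.0003  0.1171]
side knob base bottom edges L/R [0.51997806 0.01815068 0.14988894] [0.55806275 0.00442999 0.14988894]  front bottom  [0.53674674 0.00881264 0.12988894]
tip [0.54075882 0.02230437 0.104     ] spacer top [0.54163733 0.0243707  0.089     ]
```

```bash
python3 -m inch '[{"offset":[-0.0008,-0.0004,0.006],"roll":0},{"offset":[0,0,0.006],"roll":0},{"offset":[0,0,0.005],"roll":0},{"offset":[0,0,0],"roll":0},{"offset":[0,0,0],"roll":0}]'
python3 - <<'E'
from h import *
a,c=cam("wrist");s=r.observe();p=s["eef_pos"];Rm=rot(s["orientation"]);crop(a,220,190,200,150,4,"w10c.png")
b,d=cam("side"); crop(b,280,190,60,60,10,"s10.png")
e,g=cam("scene"); crop(e,315,210,40,40,14,"c10.png")
print(p,np.degrees(np.arctan2(Rm[1,0],Rm[0,0])),s["force"])
# compare projected predictions in side and scene
for n,k in(("side",d),("scene",g)):
  print(n,"tip",proj(k,[.5412,.0295,.104]),"knob base",proj(k,[p[0],p[1],p[2]-.0482]),"base top",proj(k,[p[0],p[1],p[2]-.0282]),"dialc",proj(k,[.5412,.0295,.059]))
E
```

```text
time_s: 21.0
eef_pos: [0.5408, 0.0291, 0.1613]
orientation: [0.0, 0.945, 0.326, 0.0]
force: [0.8, -0.4, -0.9]
width: 0.0155
[0.54077616 0.02912127 0.16132238] 38.09835177322455 [-0.14196857  0.7400367  -1.54650326]
side tip [308.09433063 218.99274324] knob base [307.86248037 216.2631166 ] base top [307.61534284 209.83847822] dialc [308.61709056 232.67766369]
scene tip [334.79968102 221.48193667] knob base [334.79483734 219.07531574] base top [334.93240156 213.99440011] dialc [334.5013363  232.44361076]
```

View pics/w10c.png

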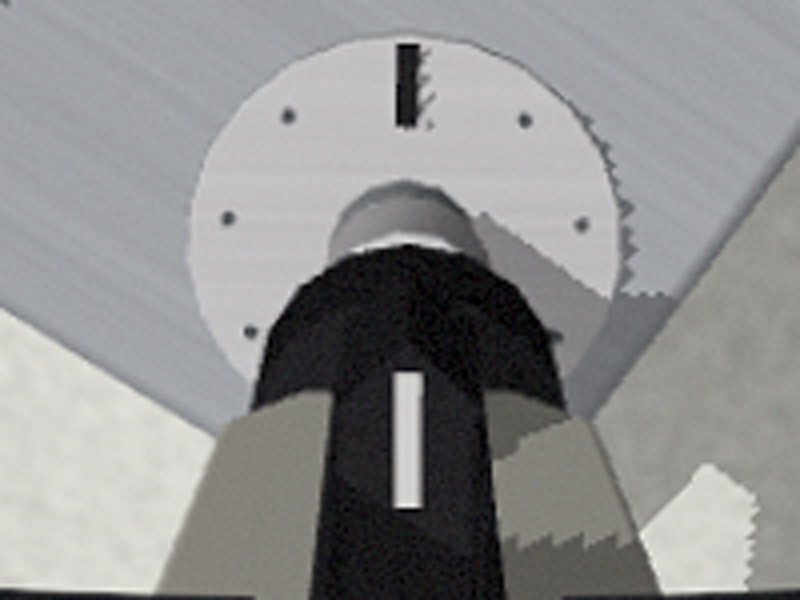

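View pics/s10.png

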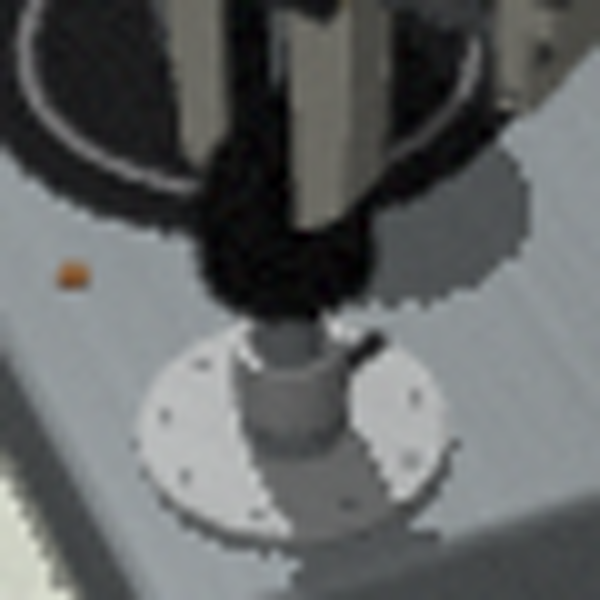

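View pics/c10.png

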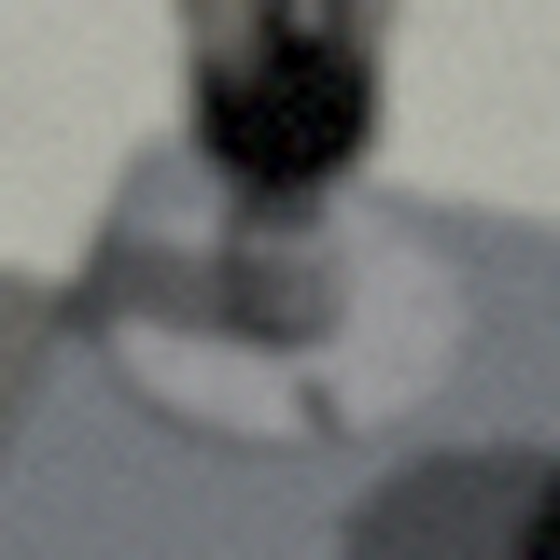

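```bash
python3 -m inch '[{"offset":[0,0,0.004],"roll":0},{"offset":[0,0,0.003],"roll":0},{"offset":[0,0,0.002],"roll":0},{"offset":[0,0,0.002],"roll":0},{"offset":[0,0,0.001],"roll":0},{"offset":[0,0,0],"roll":0}]'
python3 -m inch '[{"offset":[0,0,0.001],"roll":0},{"offset":[0,0,0.001],"roll":0},{"offset":[0,0,0],"roll":0}]'
```

```text
time_s: 21.9
eef_pos: [0.5409, 0.0292, 0.1494]
orientation: [0.0, 0.945, 0.326, 0.0]
force: [-0.1, 0.9, 2.0]
width: 0.0159
time_s: 22.28
eef_pos: [0.5408, 0.0291, 0.1473]
orientation: [0.0, 0.945, 0.326, 0.0]
force: [1.7, 2.0, 3.2]
width: 0.0156
```

```bash
python3 -m inch '[{"offset":[0.0005,0,0],"roll":0},{"offset":[0.0005,0,0],"roll":0},{"offset":[0,0,0],"roll":0},{"offset":[0,0,0],"roll":0}]'
python3 - <<'E'
from h import *
s=r.observe();Rm=rot(s["orientation"]);print(s["eef_pos"],Rm.T@s["force"],Rm.T@s["ft_torque"])
a,c=cam("wrist");crop(a,220,190,200,150,4,"w11.png")
b,d=cam("side"); crop(b,280,190,60,60,10,"s11.png")
E
```

```text
time_s: 22.78
eef_pos: [0.5413, 0.0297, 0.1468]
orientation: [-0.0, 0.945, 0.326, -0.0]
force: [0.5, 1.6, -2.6]
width: 0.0156
[0.54131508 0.02972136 0.14684579] [ 1.39126025 -0.9148285   2.56229821] [ 0.05154962  0.09079824 -0.05861684]
```

View pics/s11.png

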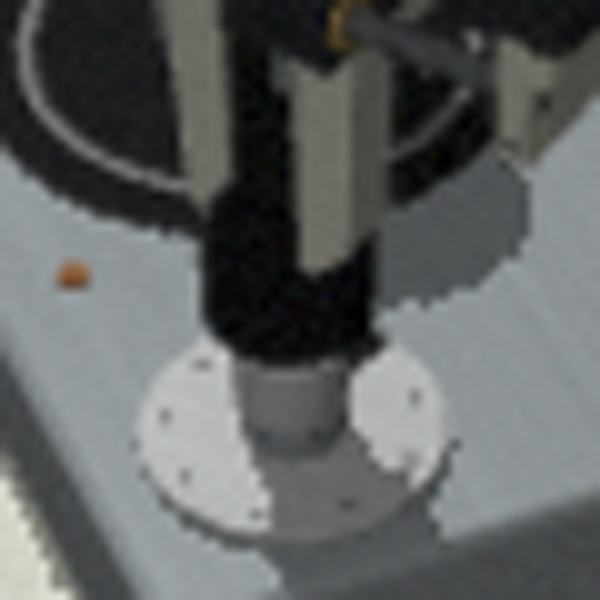

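View pics/w11.png

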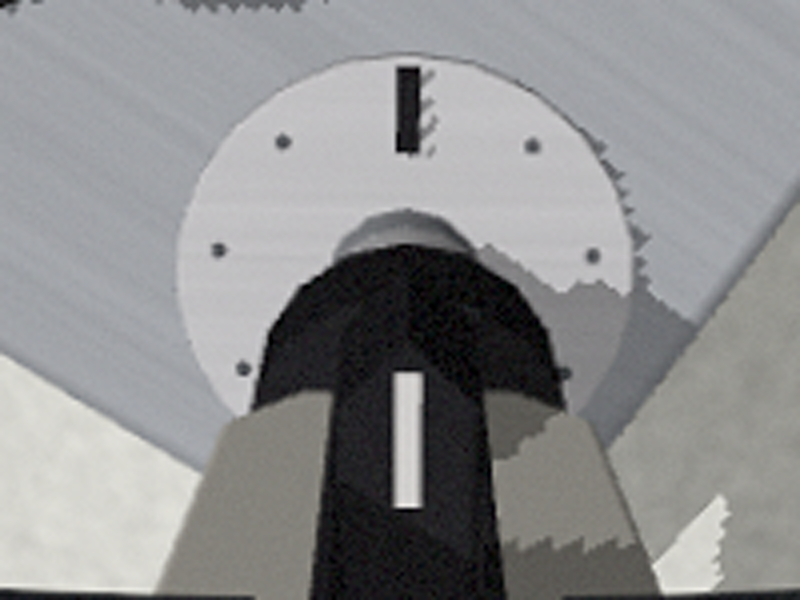

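```bash
python3 -m inch '[{"offset":[0,0,0.0015],"roll":0},{"offset":[0,0,0.0015],"roll":0},{"offset":[0,0,0],"roll":0}]'
python3 -m inch '[{"offset":[0,0,0.0015],"roll":0},{"offset":[0,0,0.0015],"roll":0},{"offset":[0,0,0],"roll":0}]'
python3 - <<'E'
from h import *
s=r.observe();Rm=rot(s["orientation"]);print(s["eef_pos"],Rm.T@s["force"],Rm.T@s["ft_torque"])
E
```

```text
time_s: 23.25
eef_pos: [0.5414, 0.0297, 0.144]
orientation: [-0.0, 0.945, 0.326, -0.0]
force: [-0.6, -0.3, -1.6]
width: 0.0158
time_s: 23.62
eef_pos: [0.5414, 0.0297, 0.141]
orientation: [-0.0, 0.945, 0.326, -0.0]
force: [-0.3, -0.2, -1.4]
width: 0.0155
[0.54143499 0.02971186 0.14098987] [-0.35653865 -0.0170651   1.38461584] [ 0.02721749 -0.05210986  0.0042508 ]
```

```bash
python3 -m inch '[{"offset":[0,0,0.0015],"roll":0},{"offset":[0,0,0.0015],"roll":0},{"offset":[0,0,0],"roll":0},{"offset":[0,0,0],"roll":0}]' - 55
python3 -m inch '[{"offset":[0,0,0.001],"roll":0},{"offset":[0,0,0.001],"roll":0},{"offset":[0,0,0],"roll":0},{"offset":[0,0,0],"roll":0}]'
python3 -m inch '[{"offset":[0,0,0.001],"roll":0},{"offset":[0,0,0.001],"roll":0},{"offset":[0,0,0],"roll":0},{"offset":[0,0,0],"roll":0}]'
```

```text
time_s: 24.12
eef_pos: [0.5415, 0.0297, 0.1382]
orientation: [-0.0, 0.945, 0.326, -0.0]
force: [0.1, 0.8, -1.5]
width: 0.0156
time_s: 24.62
eef_pos: [0.5416, 0.0297, 0.1363]
orientation: [0.0, 0.945, 0.326, 0.0]
force: [-0.8, 0.2, 2.0]
width: 0.0159
time_s: 25.12
eef_pos: [0.5415, 0.0297, 0.1343]
orientation: [0.0, 0.945, 0.326, 0.0]
force: [-0.7, -0.9, 3.2]
width: 0.0156
```

```bash
python3 -m inch '[{"offset":[0,0,0.001],"roll":0},{"offset":[0,0,0.001],"roll":0},{"offset":[0,0,0.0005],"roll":0},{"offset":[0,0,0],"roll":0},{"offset":[0,0,0],"roll":0}]'
python3 - <<'E'
from h import *
import time
s=r.observe();F=[]
for i in range(6):
  a,c=cam(["wrist","side","scene"][i%3]); F.append(r.observe()["force"][2])
  if i==0: crop(a,220,190,200,150,4,"w12.png")
  if i==1: crop(a,280,190,60,60,10,"s12.png")
print(F,np.mean(F),s["eef_pos"])
E
```

```text
time_s: 25.75
eef_pos: [0.5416, 0.0297, 0.1319]
orientation: [0.0, 0.945, 0.326, 0.0]
force: [-1.2, 0.0, 6.3]
width: 0.0157
[np.float64(5.577615878804331), np.float64(6.5502787556316315), np.float64(6.902022574155503), np.float64(5.621463194502535), np.float64(7.0399021516317735), np.float64(6.542521229894778)] 6.372300630770091 [0.54159823 0.02972008 0.13189216]
```

View pics/w12.png

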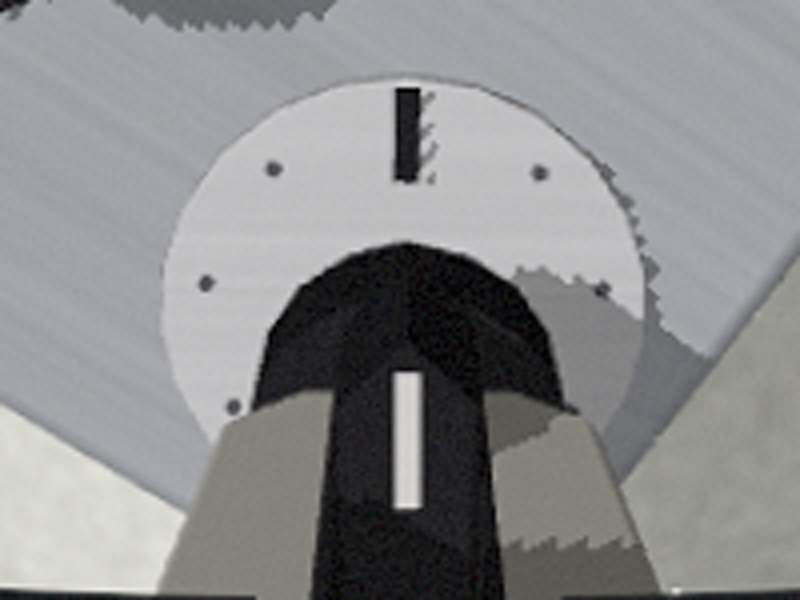

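View pics/s12.png

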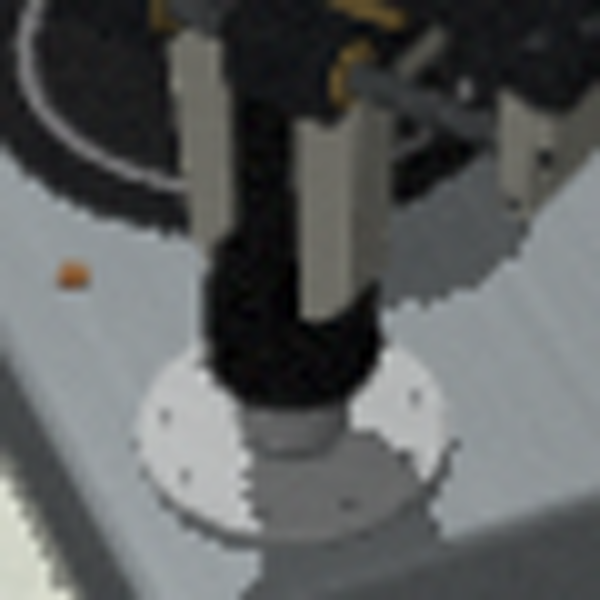

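```bash
python3 - <<'E'
from h import *
print(r.finish_job()); print(r.observe()["eef_pos"],r.observe()["force"])
E
```

```text
the job is handed in; nothing more can be done
None
the job is handed in; nothing more can be done
```

The job is handed in at about 26 s of the 59 s, and the arm is still holding the knob pressed down. The hand-in gives no verdict, so the result below rests on my own checks.

- **Spacer:** I slid the sleeve over the D-shaft and let it go. The wrist and side views afterwards showed it sitting on the collar.
- **Knob fit:** I turned the black knob to about 38° to match the flat. It first caught at the chamfer (about 4.6 N). A 1 mm shift along the nose direction freed it, and it then slid down with no extra force until it rested on the spacer at the expected height.
- **Press:** I pressed it about 5 mm of the 6 mm travel. The force on the shaft is about 7.8 N, knob weight included, which corresponds to roughly 4.8 mm on the spring.
- **Last pictures:** The nose lines up with the index bar, the knob has not slipped in the jaws, and its base covers the spacer.
- **Disagreement:** The side camera read the shaft some 3 to 6 mm off the wrist camera in y. I went by the wrist camera and the contact forces.
- **Not checked:** I did not take a final picture of the other things on the bar, but I noticed no contact with any of them.

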